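# Turn the bent bracket to its short leg and hold the sprung pointer at its mark

### The job

The bent steel bracket standing in the marking-out fixture has its long leg done; turn it a quarter turn, still standing on its edge, so that the outside of its short leg is flat against the fence and that leg's free end is up against the end stop, and let go of it. Then, leaving the bracket seated, pull the sprung pointer rod out of its tube by the upright handle until the dark ring on the rod is level with the mouth of the tube, and finish while holding it there against the spring, so that a colleague can scribe the line. Do not disturb the other things on the plate and the bench.

Things in the scene. Friction and masses are not known exactly. Their poses are not given: they have to be found in the camera images.
- fixture: Marking-out fixture fixed to the bench: dark drilled steel plate 280 (x) x 380 (y) x 12 mm; origin at the centre of its underside. On it an aluminium fence bar along y, its face (towards -x) at x = +50 mm, 12 mm thick, y -110 to +80, 30 mm high above the plate; at its +y end the end stop, a block with its face (towards -y) at y = +80, x 0 to 62, 16 mm thick, 30 mm high.
- corner (a point): The inside corner where the fence face, the end stop's face and the top of the plate (12 mm above the bench) meet; axes as fixture (fence to +x, stop to +y).
- bracket: Loose L of steel flat bar 8 mm thick, 40 mm high, on edge, 0.43 kg. Origin: underside, where the outer faces meet (bend rounded, radius 8). Long leg 115 mm (two holes) along +x, metal y -8 to 0; short leg 80 mm (no holes) along -y, metal x 0 to 8. Starts on the plate off the fence, long leg's outside facing it within 0.3 rad. Seated, its +x is the fixture's -x: a quarter turn clockwise from above.
- bend_edge (a point): Point on the outer face of the bracket's short leg next to the bend, 10 mm from the origin along -y and 20 mm above the underside; axes as bracket.
- short_end (a point): Point on the outer face of the bracket's short leg at its free end, 80 mm from the origin along -y and 20 mm above the underside; axes as bracket.
- handle (a point): Middle of the rod's upright black round handle, 14 to 17 mm thick, 98 mm above the bench (grip from 74 to 124 mm), on a 16 mm steel foot at the rod's end. At rest at fixture x = +95, y = +32 mm; pulled out it travels along the fixture's -y. Nothing else within 45 mm of it stands higher than 76 mm above the bench. Axes as fixture.
- tube_mouth (a point): Centre of the mouth of the pointer's aluminium tube (22 mm thick), where the 10 mm rod comes out: fixture x = +95, y = +85 mm, 66 mm above the bench. The tube runs from here to y = +172 mm behind the end stop, in two grey clamp blocks 34 mm wide reaching 78 mm above the bench, with a small black lock screw towards +x. Axes as fixture.
- pointer (a point): Tip of the pointer on the rod, 53 mm to the fixture's -x and 40 mm to +y of the handle, 56 mm above the bench: a thin blade on an 18 mm collar, reaching over the fence and 8 mm beyond its face, 8 mm from the end stop at rest. It clears the seated bracket's top edge (52 mm above the bench) by 4 mm: the bracket slides in under it and cannot be lowered through it.
- rod (a joint): How far the pointer rod is pulled out, in m: 0 at rest, at most 0.080. The dark ring (3 mm wide), hidden in the tube at rest, is level with the tube's mouth at 0.045. The spring pulls the rod back in with 3.5 N at rest, growing by 1 N each 10 mm (8 N at the mark); left alone it slides home.
- square: Bystander: engineer's square lying at the plate's -y end, stock 60 x 16 x 14 mm, blade 100 x 20 x 3 mm.
- pencil: Bystander: flat carpenter's pencil, 165 mm long, lying on the plate's +y end in front of the end stop.
- can_a: Bystander: upright spray can, 64 mm in diameter, 190 mm high.
- can_b: Bystander: upright spray can, 52 mm in diameter, 160 mm high.
- hammer: Bystander: hammer lying on the bench on the fixture's right.
- clamp: Bystander: screw clamp lying flat on the bench, about 120 mm.
- tape: Bystander: tape measure, 70 x 34 x 64 mm.
- offcut: Bystander: timber offcut 45 x 110 x 45 mm to the right of the fixture's far end.
Mind the look-alikes: they are no part of the job. There is more than one size of the bracket; the job needs the middle-sized.

How it is judged:
On the way, in this order (a step that is already met when the one before it is completed fails the run):
1. the bracket stands with its short leg flat against the fence and that leg's end against the stop, let go, the rod still home (x of bend_edge in the frame of corner between -0.003 and 0.002 m and x of short_end in the frame of corner between -0.003 and 0.002 m and y of short_end in the frame of corner between -0.003 and 0.002 m and z of each of short_end, bend_edge in the frame of corner below 0.0225 m and angle between bracket's own z axis and vertical below 0.06 rad and contact force between bracket and the fingers below 0.1 N and linear speed of bracket below 0.02 m/s and value of joint rod below 0.015 m), for 0.2 s.
2. the rod is drawn to its mark with the bracket still seated (x of bend_edge in the frame of corner between -0.003 and 0.002 m and x of short_end in the frame of corner between -0.003 and 0.002 m and y of short_end in the frame of corner between -0.003 and 0.002 m and z of each of short_end, bend_edge in the frame of corner below 0.0225 m and angle between bracket's own z axis and vertical below 0.06 rad and value of joint rod between 0.041 and 0.049 m), for 0.3 s.
At the end, for the whole second after the job is handed in: Ends holding: fingers on the rod's handle (over 2 N), rod still, drawn out 45 mm within 4 mm (ring at the tube's mouth); bracket not touched, standing on the plate, short leg within 3 mm of the fence at both ends, its free end within 3 mm of the stop (all of step 2 and velocity of joint rod between -0.01 and 0.01 m/s and contact force between rod and the fingers above 2 N and contact force between rod and bracket below 0.1 N and contact force between bracket and the fingers below 0.1 N); the arm keeps its last pose, push and grip.
It fails at once if a bystander is shifted by more than 30 mm (distance of any of square, pencil, can_a, can_b, hammer, clamp, tape, offcut from where it was at the start of the episode above 0.03 m).
It fails at once if the bracket is tipped over (angle between bracket's own z axis and vertical above 0.5 rad).
It also fails if it takes over 51 s, if anything falls off the work surface, if the arm or the gripper's body presses on something with over 40 N, if the wrist force passes 120 N, or if a joint passes its speed limit or range.

### The arm

A 6-joint arm with a two-finger parallel gripper is mounted at the origin on the work surface. World frame = base frame: x ahead of the robot, y to its left, z up, the work surface at z = 0. Lengths are in m, angles in rad, forces in N, time in s.
With the tool pointing down it reaches from about 0.325 to 0.85 m from the base axis. Payload 15.5 kg.
Tool frame: the origin (TCP) lies at the very end of the fingers, on their centre line; the grasp point (between the pads) lies behind it (env.tcp_to_grasp is the z of the grasp point in the tool frame, in m); z points along the fingers, y is the line along which they close (so a half turn about z gives the same grasp; the last joint's range is limited). The gripper opens to 91 mm and grips with 3 to 60 N. Pads are 32 mm wide; open, the fingers measure 118 mm over their backs; the gripper's body (76 mm by 178 mm) begins 60 mm behind the grasp point.
Start: joints at [-0.096, 0.494, 1.345, -0, 1.302, -0.096], TCP at [0.625, 0, 0.193] pointing down, gripper open.
Joint ranges: [-2.91, 2.91], [-0.82, 2.16], [0.22, 2.67], [-1.22, 4.37], [0.12, 2.79], [-3.08, 3.08]. Speed limits (rad/s): [1.89, 1.89, 2.57, 3.01, 3.01, 3.01].

### API

Orientations are given as a 3x3 rotation matrix whose columns are the frame's x, y, z axes.
In Python, from cell import env gives the robot as it stands. The module is installed in compiled form; this text tells all that it offers.
- The arm moves only by the tool carry_out, never from a script. Its argument "rows" is a list of rows, each an object of numbers: "rx", "ry", "rz": the turn, a rotation vector about the tool's x, y, z in rad; "x", "y", "z": the shift along the tool's x, y, z in m; "jaw": the closure in counts, from 0 (fully open) to 255 (shut). A call has 1 to 10 rows; each row shifts and turns the commanded pose from where the row before left it, along the tool's axes as they then stand; what a row does not reach is not made up. A row lasts 1/10 s, in which the tool goes at most 50 mm and 8.59 degrees, less where a joint would pass 70% of its speed; a pose out of reach is approached as far as the arm can. A call is refused whole if a number of a shift passes 0.05 or a number of a turn 0.15, either way. A call with a gripper value outside its range is refused whole. The fingers move at their own pace and stop on an object; the grip force is fixed at half the most. Time passes only in rows, so rows that do not move let the fingers close. It gives the time, the measured TCP pose, the force, the opening and the grip force at its end, in the units of the state.
- env.get_obs(): the state, without advancing time (a new reading comes with each control period).
- env.read_camera(name): name is "scene" or "side" or "wrist"; returns the picture (420x560x3 uint8, red, green, blue); there is no depth.
- env.camera_params(name): a dict with "K" (3x3 intrinsics, pixels), "rvec" (rotation vector, rad) and "tvec" (3), from world to camera coordinates, as OpenCV has them. Camera axes: x right, y down, z forward; pixel columns grow to the right and rows downward; lengths in m; the calibration is good to about 2 mm. A picture is of the moment at which its call begins: read the wrist's pose just before it. camera_params takes no time and is no camera call; for the wrist camera it gives the pose at the moment of the call.
- env.finish_job(): hands the job in; it is judged then, once.
The state is a dict: "t": time; "joint_positions": joint angles; "qvel": joint speeds; "joint_efforts": joint torques, N m; "position": TCP position; "eef_rot": TCP orientation; "ft_force": force on the tool from outside, world axes, zero at the start; "ft_torque": the same for the moment, N m; "finger_gap": finger opening in m; "grip_force": force on a finger pad.
Only numpy, scipy, OpenCV 4.12 (cv2) and the standard library are available. Lean on these libraries where they do the work, as an engineer would, in place of code of your own. Each camera call takes 0.05 s, during which the arm holds its last target. There are 200 camera calls.

## Working session

There is one attempt and no reset: what is moved stays moved. The work goes in short steps, Python scripts to look and compute and a tool call to move; the robot and the scene stay as the last step left them, time stands still between calls to the robot, and variables do not carry over. Pictures are saved under pics/ and viewed, at most 10 in all, crops included, and the job is handed in when it is done.

Besides the shell and the picture viewer there is one more tool, called after "Request:" as name(argument=value, ...), one argument or row to a line, values as JSON. carry_out: Moves the arm, as the interface text tells. Its arguments: {"type":"object","properties":{"rows":{"type":"array"}},"required":["rows"]}

```bash
mkdir -p pics
cat > h.py <<'E'
import numpy as np,cv2
from cell import env
def snap(n,f):
    p=env.camera_params(n); im=env.read_camera(n); cv2.imwrite(f,im[:,:,::-1]); np.savez(f+'.npz',**{k:np.array(p[k]) for k in('K','rvec','tvec')}); return im
def load(f): d=np.load(f+'.npz'); return d['K'],d['rvec'],d['tvec']
def back(P,uv,z):
    K,r,t=P; R=cv2.Rodrigues(r)[0]; c=-R.T@t.ravel(); out=[]
    for u,v in uv:
        d=R.T@np.linalg.solve(K,[u,v,1.]); out.append(c+d*(z-c[2])/d[2])
    return np.array(out)
def proj(P,X): return cv2.projectPoints(np.array(X,float).reshape(-1,3),P[1],P[2],P[0],None)[0].reshape(-1,2)
E
python3 - <<'E'
from h import *
np.set_printoptions(precision=4,suppress=True)
o=env.get_obs();print(o['position'],o['eef_rot'],o['finger_gap'],env.tcp_to_grasp,o['t'])
for n in('scene','side','wrist'):
    snap(n,f'pics/{n}0.png');P=load(f'pics/{n}0.png');print(n,P[0][0,0],-cv2.Rodrigues(P[1])[0].T@P[2].ravel())
E
```

```text
[0.6246 0.0001 0.1922] [[ 0.      1.     -0.0012]
 [ 1.     -0.      0.0001]
 [ 0.0001 -0.0012 -1.    ]] 0.09136106417133837 -0.0188 0.0
scene 379.4506655735172 [1.1588 0.058  0.9663]
side 498.6311925321902 [ 0.0464 -1.0045  0.9815]
wrist 289.6637010773924 [0.6253 0.0699 0.3844]
```

View pics/scene0.png

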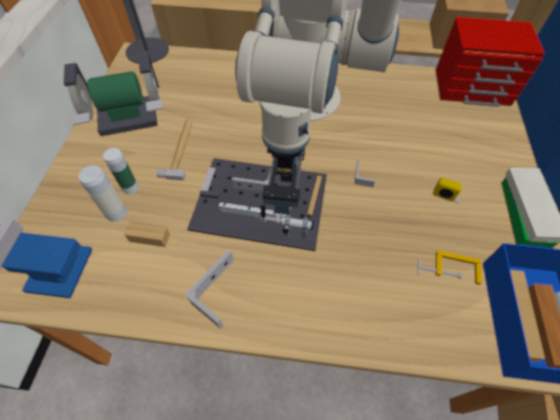

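View pics/wrist0.png

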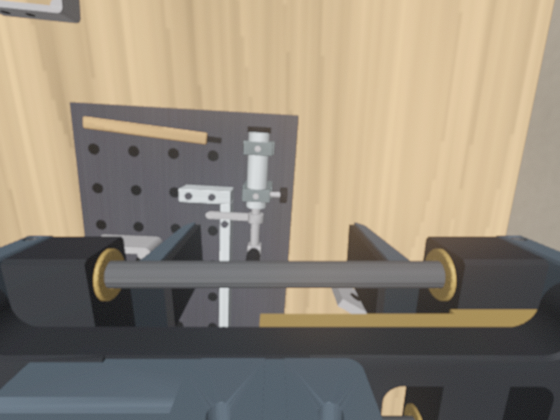

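View pics/side0.png

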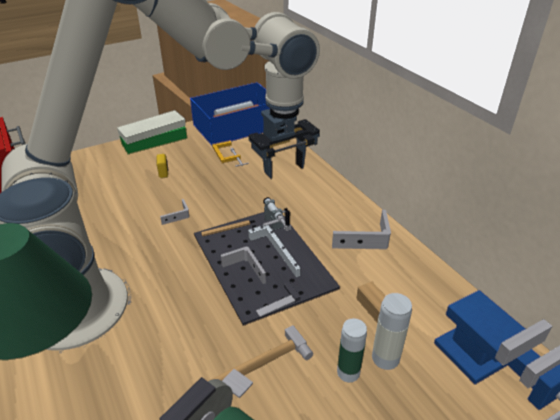

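The side view shows the plate corners at about (195,235), (278,208), (338,287) and (245,320). The bracket's bend is near (247,250). In the wrist view, the plate's +y edge runs (72,103) to (298,116). The scene view adds the bystanders and look-alike brackets.

Run:
```python
from h import *
np.set_printoptions(precision=4,suppress=True)
S=load('pics/side0.png');W=load('pics/wrist0.png');C=load('pics/scene0.png')
print(back(S,[(195,235),(278,208),(338,287),(245,320)],.012));print(back(W,[(72,103),(298,116)],.012))
print(back(C,[(327,175),(322,247),(190,230),(210,160)],.012))
print('bracket top',back(S,[(222,255),(247,248),(265,275)],.052))
im=cv2.imread('pics/side0.png')[195:330,180:350];cv2.imwrite('pics/s0c.png',cv2.resize(im,None,fx=4.4,fy=4.4,interpolation=cv2.INTER_CUBIC))
```

```text
[[ 0.3779  0.096   0.012 ]
 [ 0.6575  0.0888  0.012 ]
 [ 0.6286 -0.2853  0.012 ]
 [ 0.3655 -0.2649  0.012 ]]
[[0.3789 0.1071 0.012 ]
 [0.6538 0.0923 0.012 ]]
[[ 0.3824  0.1081  0.012 ]
 [ 0.6444  0.11    0.012 ]
 [ 0.6376 -0.2747  0.012 ]
 [ 0.369  -0.2781  0.012 ]]
bracket top [[ 0.3972 -0.0635  0.052 ]
 [ 0.4693 -0.0716  0.052 ]
 [ 0.4636 -0.1877  0.052 ]]
```

View pics/s0c.png

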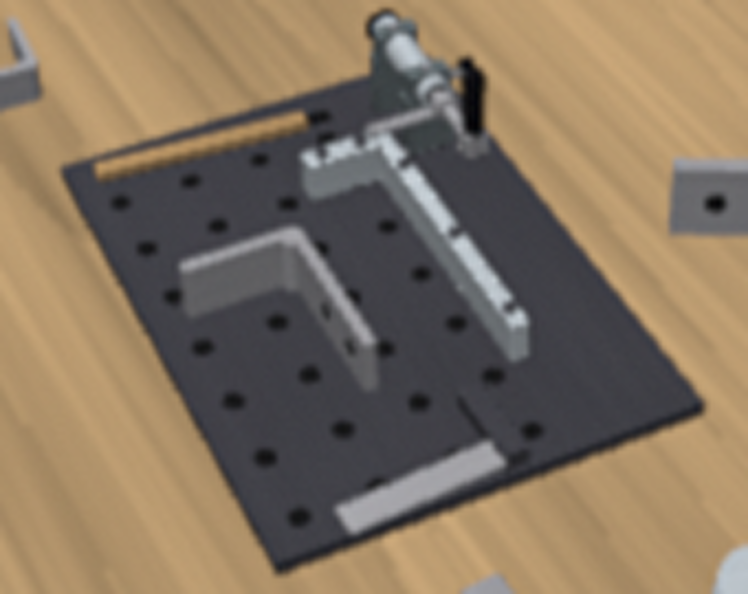

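The enlarged side view shows the middle bracket, bend at about (295,232) in the crop, with its short leg pointing -x and its long leg pointing -y. This matches the description. I'll move the wrist camera to look down on the plate.

Request:
carry_out(
  rows=[
    {"x":-0.04,"y":-0.018,"z":-0.01},
    {"x":-0.04,"y":-0.018,"z":-0.01},
    {"x":-0.04,"y":-0.018,"z":-0.01},
    {"x":-0.04,"y":-0.018,"z":-0.01},
    {"x":-0.04,"y":-0.018,"z":-0.01},
    {"x":-0.04,"y":-0.018,"z":-0.01},
    {"x":-0.04,"y":-0.018,"z":-0.01},
    {},
  ],
)

```text
validation failed for argument at $.ro...
```

Run:
```python
from h import *
np.set_printoptions(precision=4,suppress=True)
o=env.get_obs();print(o['position'],o['eef_rot'])
im=snap('wrist','pics/w1.png');cv2.imwrite('pics/w1c.png',cv2.resize(im[0:260,100:500,::-1],None,fx=2,fy=2,interpolation=cv2.INTER_CUBIC))
```

```text
[0.6247 0.     0.1923] [[-0.      1.     -0.0009]
 [ 1.      0.      0.0001]
 [ 0.0001 -0.0009 -1.    ]]
```

View pics/w1c.png

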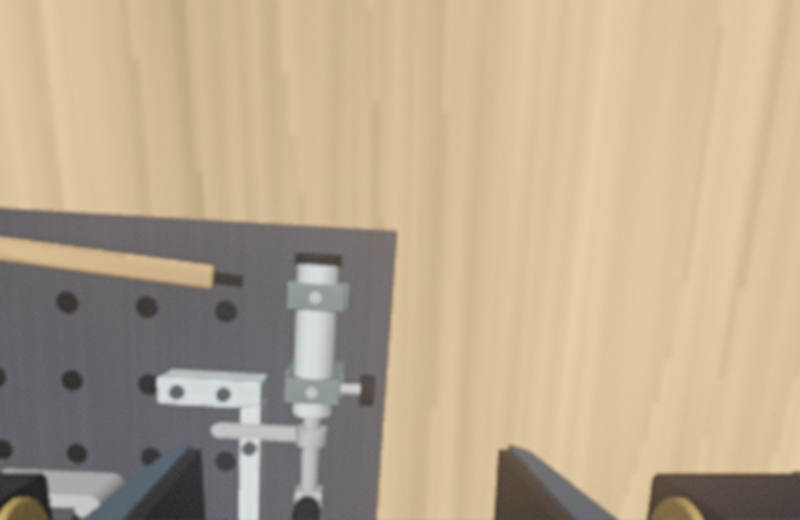

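The move was refused, so this picture is the same view as before. It does show the tube, handle and stop from above. I'll send every field in each row this time.

Request:
carry_out(
  rows=[
    {"rx":0,"ry":0,"rz":0,"x":-0.04,"y":-0.018,"z":-0.01,"jaw":0},
    {"rx":0,"ry":0,"rz":0,"x":-0.04,"y":-0.018,"z":-0.01,"jaw":0},
    {"rx":0,"ry":0,"rz":0,"x":-0.04,"y":-0.018,"z":-0.01,"jaw":0},
    {"rx":0,"ry":0,"rz":0,"x":-0.04,"y":-0.018,"z":-0.01,"jaw":0},
    {"rx":0,"ry":0,"rz":0,"x":-0.04,"y":-0.018,"z":-0.01,"jaw":0},
    {"rx":0,"ry":0,"rz":0,"x":-0.04,"y":-0.018,"z":-0.01,"jaw":0},
    {"rx":0,"ry":0,"rz":0,"x":-0.04,"y":-0.018,"z":-0.01,"jaw":0},
    {"rx":0,"ry":0,"rz":0,"x":0,"y":0,"z":0,"jaw":0},
  ],
)

```text
t: 1.0
position: [0.4975, -0.2846, 0.2639]
eef_rot: [[0.004, 1.0, 0.001], [1.0, -0.004, -0.002], [-0.002, 0.001, -1.0]]
ft_force: [1.1, 0.4, 0.2]
finger_gap: 0.0912
grip_force: 0.0
```

Run:
```python
from h import *
im=snap('wrist','pics/w1.png');cv2.imwrite('pics/w1d.png',cv2.resize(im[0:260,100:500,::-1],None,fx=2,fy=2,interpolation=cv2.INTER_CUBIC))
```

```text
(no output)
```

View pics/w1d.png

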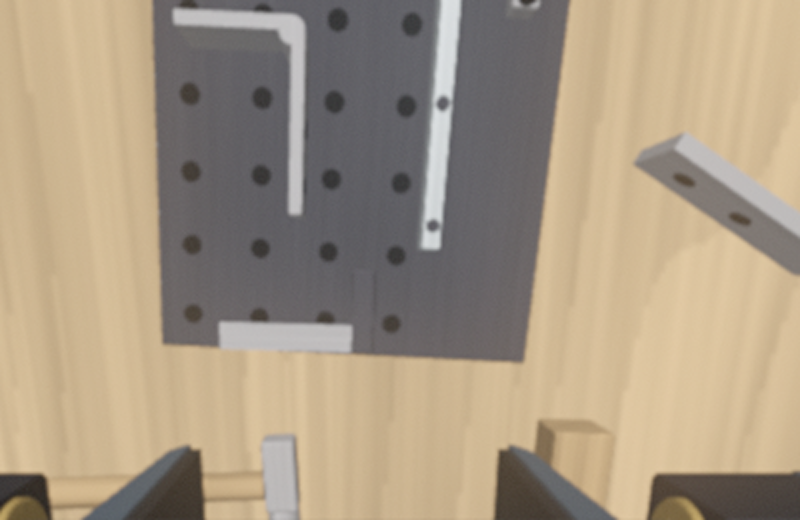

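The plate's -y corners are at (163,345) and (523,361). The fence end's top is at (420,249) and (440,249). The bracket's long-leg end is at (289–302,214), its bend near (305,15), and its short-leg end at (173,10–24).

```bash
cat > fit.py <<'E'
from h import *
from scipy.optimize import least_squares
np.set_printoptions(precision=4,suppress=True)
def fit(obs,x0):
    def X(p,L):
        L=np.array(L,float)/1000;c,s=np.cos(p[2]),np.sin(p[2]);return np.c_[p[0]+c*L[:,0]-s*L[:,1],p[1]+s*L[:,0]+c*L[:,1],L[:,2]]
    f=lambda p:np.concatenate([(proj(P,X(p,[l]))[0]-uv) for P,l,uv in obs])
    r=least_squares(f,x0,loss='soft_l1');return r.x,r.fun.reshape(-1,2),X
def c(u,v):return np.array([100+u/2-.25,v/2-.25])
if __name__=='__main__':
    W0=load('pics/wrist0.png');W1=load('pics/w1.png')
    fo=[(W1,(-140,-190,12),c(163,345)),(W1,(140,-190,12),c(523,361)),(W1,(50,-110,42),c(420,249)),(W1,(62,-110,42),c(440,249)),(W0,(140,190,12),c(396,231)),(W0,(0,80,42),c(158,404)),(W0,(-140,190,12),np.array([72,103.]))]
    p,r,X=fit(fo,[.508,-.09,-.05]);print('fixture',p);print(r)
    print('corner,handle,seat origin,target grip(x5,y4)\n',X(p,[(50,80,12),(95,32,98),(50,0,12),(5,4,12)]))
    bo=[(W1,(115,0,52),c(302,215)),(W1,(115,-8,52),c(289,214)),(W1,(0,-80,52),c(173,10)),(W1,(8,-80,52),c(174,24)),(W1,(0,-40,52),c(236,12))]
    q,r,X=fit(bo,[.469,-.072,-1.6]);print('bracket',q);print(r);print('grip',X(q,[(45,-4,12),(0,0,0)]))
E
python3 fit.py
```

```text
fixture [ 0.5044 -0.0888 -0.0538]
[[-0.702   0.3415]
 [ 0.9627  1.5153]
 [ 1.0508 -0.0132]
 [-0.2365  0.4488]
 [ 0.8071 -0.1804]
 [-0.1861  0.0126]
 [-3.5244 -1.1947]]
corner,handle,seat origin,target grip(x5,y4)
 [[ 0.5586 -0.0116  0.012 ]
 [ 0.601  -0.062   0.098 ]
 [ 0.5543 -0.0915  0.012 ]
 [ 0.5096 -0.0851  0.012 ]]
bracket [ 0.4712 -0.0644 -1.6092]
[[-0.3788 -0.4906]
 [ 0.0596 -0.2173]
 [-0.1468 -0.0654]
 [-0.3817  0.3996]
 [ 1.2168  0.2701]]
grip [[ 0.4655 -0.1092  0.012 ]
 [ 0.4712 -0.0644  0.    ]]
```

The fit residuals are about 1 px, apart from one plate corner I read by eye. I'll go to the grip on the long leg, 45 mm from the bend.

Request:
carry_out(
  rows=[
    {"rx":0,"ry":0,"rz":0,"x":0.044,"y":-0.008,"z":0.02,"jaw":0},
    {"rx":0,"ry":0,"rz":0,"x":0.044,"y":-0.008,"z":0.02,"jaw":0},
    {"rx":0,"ry":0,"rz":0,"x":0.044,"y":-0.008,"z":0.02,"jaw":0},
    {"rx":0,"ry":0,"rz":0,"x":0.044,"y":-0.008,"z":0.02,"jaw":0},
    {"rx":0,"ry":0,"rz":0.035,"x":0,"y":0,"z":0.03,"jaw":0},
    {"rx":0,"ry":0,"rz":0,"x":0,"y":0,"z":0.03,"jaw":0},
    {"rx":0,"ry":0,"rz":0,"x":0,"y":0,"z":0.03,"jaw":0},
    {"rx":0,"ry":0,"rz":0,"x":0,"y":0,"z":0.02,"jaw":0},
    {"rx":0,"ry":0,"rz":0,"x":0,"y":0,"z":0,"jaw":0},
  ],
)

```text
t: 1.95
position: [0.4654, -0.1025, 0.0706]
eef_rot: [[0.034, 0.999, -0.004], [0.999, -0.034, 0.002], [0.002, -0.004, -1.0]]
ft_force: [0.1, 0.2, 0.9]
finger_gap: 0.0911
grip_force: 0.0
```

Run:
```python
from h import *
im=snap('side','pics/s2.png');cv2.imwrite('pics/s2c.png',cv2.resize(im[180:330,170:350,::-1],None,fx=4,fy=4,interpolation=cv2.INTER_CUBIC))
```

```text
(no output)
```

View pics/s2c.png

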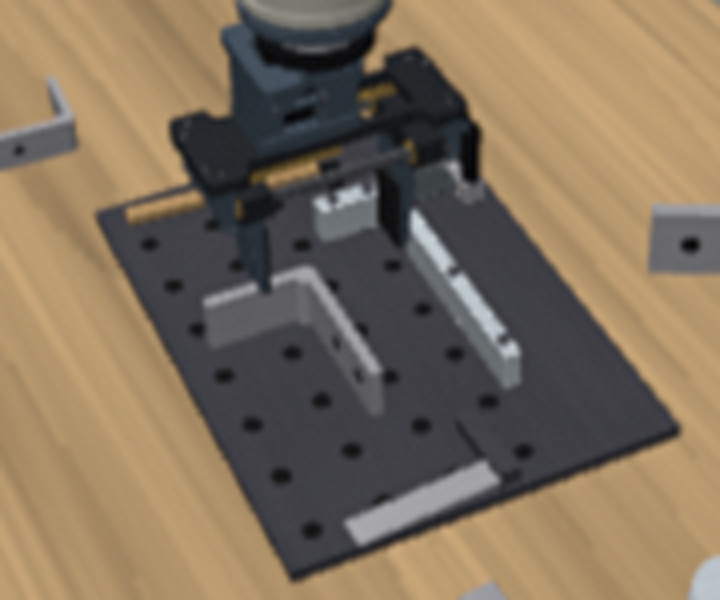

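The fingers are straddling the long leg, and the left finger (265,285) is just behind the short leg. I'll shift 7 mm towards -y, descend and close.

Request:
carry_out(
  rows=[
    {"rx":0,"ry":0,"rz":0,"x":-0.007,"y":0,"z":0.01,"jaw":0},
    {"rx":0,"ry":0,"rz":0,"x":0,"y":0,"z":0.02,"jaw":0},
    {"rx":0,"ry":0,"rz":0,"x":0,"y":0,"z":0.02,"jaw":60},
    {"rx":0,"ry":0,"rz":0,"x":0,"y":0,"z":0,"jaw":150},
    {"rx":0,"ry":0,"rz":0,"x":0,"y":0,"z":0,"jaw":255},
    {"rx":0,"ry":0,"rz":0,"x":0,"y":0,"z":0,"jaw":255},
    {"rx":0,"ry":0,"rz":0,"x":0,"y":0,"z":0,"jaw":255},
    {"rx":0,"ry":0,"rz":0,"x":0,"y":0,"z":0,"jaw":255},
    {"rx":0,"ry":0,"rz":0,"x":0,"y":0,"z":0,"jaw":255},
    {"rx":0,"ry":0,"rz":0,"x":0,"y":0,"z":0,"jaw":255},
  ],
)

```text
t: 3.0
position: [0.4668, -0.111, 0.0229]
eef_rot: [[0.035, 0.999, 0.0], [0.999, -0.035, -0.0], [-0.0, 0.0, -1.0]]
ft_force: [-0.5, -0.8, 0.3]
finger_gap: 0.0301
grip_force: 0.0
```

Request:
carry_out(
  rows=[
    {"rx":0,"ry":0,"rz":0,"x":0,"y":0,"z":0,"jaw":255},
    {"rx":0,"ry":0,"rz":0,"x":0,"y":0,"z":0,"jaw":255},
    {"rx":0,"ry":0,"rz":0,"x":0,"y":0,"z":0,"jaw":255},
    {"rx":0,"ry":0,"rz":0,"x":0,"y":0,"z":0,"jaw":255},
    {"rx":0,"ry":0,"rz":0,"x":0,"y":0,"z":0,"jaw":255},
  ],
)

```text
t: 3.5
position: [0.4665, -0.1109, 0.0227]
eef_rot: [[0.035, 0.999, -0.0], [0.999, -0.035, 0.0], [0.0, -0.0, -1.0]]
ft_force: [-1.3, -0.8, 0.8]
finger_gap: 0.0077
grip_force: 30.0
```

Request:
carry_out(
  rows=[
    {"rx":0,"ry":0,"rz":0,"x":0,"y":0,"z":-0.004,"jaw":255},
    {"rx":0,"ry":0,"rz":0.12,"x":0,"y":0,"z":0,"jaw":255},
    {"rx":0,"ry":0,"rz":0.12,"x":0,"y":0,"z":0,"jaw":255},
    {"rx":0,"ry":0,"rz":0.12,"x":0,"y":0,"z":0,"jaw":255},
    {"rx":0,"ry":0,"rz":0.12,"x":0,"y":0,"z":0,"jaw":255},
    {"rx":0,"ry":0,"rz":0.12,"x":0,"y":0,"z":0,"jaw":255},
    {"rx":0,"ry":0,"rz":0.12,"x":0,"y":0,"z":0,"jaw":255},
    {"rx":0,"ry":0,"rz":0.12,"x":0,"y":0,"z":0,"jaw":255},
    {"rx":0,"ry":0,"rz":0.12,"x":0,"y":0,"z":0,"jaw":255},
    {"rx":0,"ry":0,"rz":0.12,"x":0,"y":0,"z":0,"jaw":255},
  ],
)

```text
t: 4.5
position: [0.4668, -0.111, 0.0268]
eef_rot: [[0.9, 0.436, 0.0], [0.436, -0.9, 0.0], [0.0, -0.0, -1.0]]
ft_force: [-0.7, -0.3, -4.5]
finger_gap: 0.0077
grip_force: 30.0
```

Request:
carry_out(
  rows=[
    {"rx":0,"ry":0,"rz":0.12,"x":0,"y":0,"z":0,"jaw":255},
    {"rx":0,"ry":0,"rz":0.12,"x":0,"y":0,"z":0,"jaw":255},
    {"rx":0,"ry":0,"rz":0.12,"x":0,"y":0,"z":0,"jaw":255},
    {"rx":0,"ry":0,"rz":0.12,"x":0,"y":0,"z":0,"jaw":255},
    {"rx":0,"ry":0,"rz":0.029,"x":0,"y":0,"z":0,"jaw":255},
    {"rx":0,"ry":0,"rz":0,"x":0,"y":0,"z":0,"jaw":255},
    {"rx":0,"ry":0,"rz":0,"x":0,"y":0,"z":0,"jaw":255},
  ],
)

```text
t: 5.2
position: [0.4668, -0.111, 0.0267]
eef_rot: [[0.999, -0.05, -0.0], [-0.05, -0.999, -0.0], [-0.0, 0.0, -1.0]]
ft_force: [-0.7, 0.3, -4.1]
finger_gap: 0.0078
grip_force: 30.0
```

Run:
```python
from h import *
print(env.get_obs()['joint_positions'])
im=snap('side','pics/s3.png');cv2.imwrite('pics/s3c.png',cv2.resize(im[180:330,170:350,::-1],None,fx=4,fy=4,interpolation=cv2.INTER_CUBIC))
```

```text
[-3.57995539e-01  5.45807308e-01  1.87185992e+00 -1.29308535e-05
  7.23934987e-01  1.26315289e+00]
```

View pics/s3c.png

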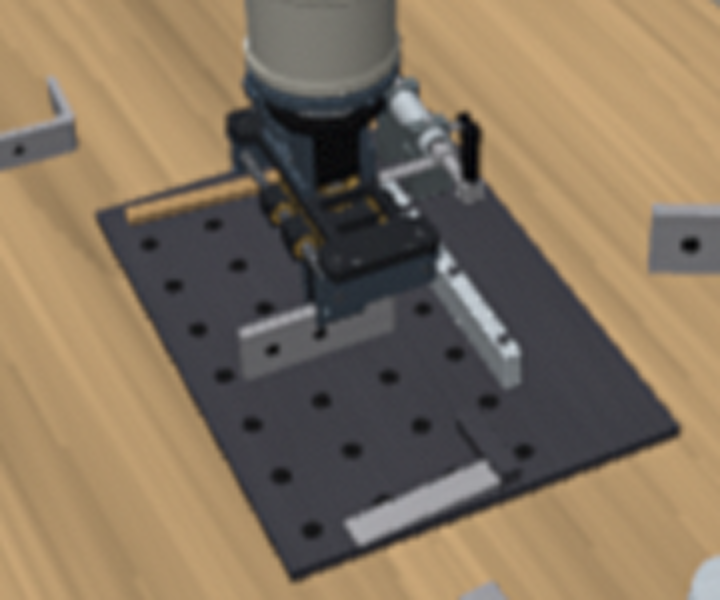

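The bracket is turned, and its long leg now runs -x, from (240,330) to (395,300). Next I'll move near the corner and lower it, stopping short of contact.

Request:
carry_out(
  rows=[
    {"rx":0,"ry":0,"rz":0,"x":0,"y":-0.011,"z":0,"jaw":255},
    {"rx":0,"ry":0,"rz":0,"x":0,"y":-0.011,"z":0,"jaw":255},
    {"rx":0,"ry":0,"rz":0,"x":0.008,"y":0,"z":0.0035,"jaw":255},
    {"rx":0,"ry":0,"rz":0,"x":0.01,"y":0,"z":0,"jaw":255},
    {"rx":0,"ry":0,"rz":0,"x":0.01,"y":0,"z":0,"jaw":255},
    {"rx":0,"ry":0,"rz":0,"x":0.006,"y":0,"z":0,"jaw":255},
    {"rx":0,"ry":0,"rz":0,"x":0,"y":0,"z":0,"jaw":255},
    {"rx":0,"ry":0,"rz":0,"x":0,"y":0,"z":0,"jaw":255},
  ],
)

```text
t: 6.05
position: [0.5017, -0.0909, 0.0231]
eef_rot: [[0.999, -0.053, -0.0], [-0.053, -0.999, 0.0], [-0.0, -0.0, -1.0]]
ft_force: [-0.3, -0.7, -4.6]
finger_gap: 0.0081
grip_force: 30.0
```

Request:
carry_out(
  rows=[
    {"rx":0,"ry":0,"rz":0,"x":0.001,"y":0,"z":0,"jaw":255},
    {"rx":0,"ry":0,"rz":0,"x":0.001,"y":0,"z":0,"jaw":255},
    {"rx":0,"ry":0,"rz":0,"x":0.001,"y":0,"z":0,"jaw":255},
    {"rx":0,"ry":0,"rz":0,"x":0,"y":0,"z":0,"jaw":255},
  ],
)

```text
t: 6.45
position: [0.505, -0.091, 0.0233]
eef_rot: [[0.999, -0.053, 0.0], [-0.053, -0.999, -0.0], [0.0, 0.0, -1.0]]
ft_force: [-0.6, -0.3, -4.9]
finger_gap: 0.0079
grip_force: 30.0
```

Request:
carry_out(
  rows=[
    {"rx":0,"ry":0,"rz":0,"x":0.001,"y":0,"z":0,"jaw":255},
    {"rx":0,"ry":0,"rz":0,"x":0.001,"y":0,"z":0,"jaw":255},
    {"rx":0,"ry":0,"rz":0,"x":0,"y":0,"z":0,"jaw":255},
  ],
)

```text
t: 6.75
position: [0.5071, -0.0911, 0.0232]
eef_rot: [[0.999, -0.053, 0.0], [-0.053, -0.999, -0.0], [0.0, 0.0, -1.0]]
ft_force: [-0.8, 0.1, -4.3]
finger_gap: 0.0076
grip_force: 30.0
```

Request:
carry_out(
  rows=[
    {"rx":0,"ry":0,"rz":0,"x":0.001,"y":0,"z":0,"jaw":255},
    {"rx":0,"ry":0,"rz":0,"x":0,"y":0,"z":0,"jaw":255},
  ],
)

```text
t: 6.95
position: [0.5072, -0.091, 0.0231]
eef_rot: [[0.999, -0.053, -0.001], [-0.053, -0.999, 0.0], [-0.001, -0.0, -1.0]]
ft_force: [-3.4, -0.9, -3.2]
finger_gap: 0.0081
grip_force: 30.0
```

Request:
carry_out(
  rows=[
    {"rx":0,"ry":0,"rz":0,"x":0.001,"y":0,"z":0,"jaw":255},
    {"rx":0,"ry":0,"rz":0,"x":0,"y":0,"z":0,"jaw":255},
  ],
)

```text
t: 7.15
position: [0.5072, -0.0909, 0.0229]
eef_rot: [[0.999, -0.053, -0.003], [-0.053, -0.999, 0.001], [-0.003, -0.0, -1.0]]
ft_force: [-9.4, -2.0, -0.6]
finger_gap: 0.0077
grip_force: 30.0
```

The bracket is touching the fence. I'll ease off a little and creep towards the stop.

Request:
carry_out(
  rows=[
    {"rx":0,"ry":0,"rz":0,"x":-0.001,"y":-0.0015,"z":0,"jaw":255},
    {"rx":0,"ry":0,"rz":0,"x":0,"y":-0.0015,"z":0,"jaw":255},
    {"rx":0,"ry":0,"rz":0,"x":0,"y":-0.001,"z":0,"jaw":255},
    {"rx":0,"ry":0,"rz":0,"x":0,"y":0,"z":0,"jaw":255},
  ],
)

```text
t: 7.55
position: [0.5074, -0.0869, 0.0231]
eef_rot: [[0.999, -0.053, -0.001], [-0.053, -0.999, 0.0], [-0.001, -0.0, -1.0]]
ft_force: [-5.5, -1.4, -4.8]
finger_gap: 0.0077
grip_force: 30.0
```

Request:
carry_out(
  rows=[
    {"rx":0,"ry":0,"rz":0,"x":0,"y":-0.001,"z":0,"jaw":255},
    {"rx":0,"ry":0,"rz":0,"x":0,"y":0,"z":0,"jaw":255},
  ],
)

```text
t: 7.75
position: [0.5075, -0.086, 0.0231]
eef_rot: [[0.999, -0.053, -0.001], [-0.053, -0.999, 0.0], [-0.001, -0.0, -1.0]]
ft_force: [-4.9, -1.9, -4.0]
finger_gap: 0.0076
grip_force: 30.0
```

Request:
carry_out(
  rows=[
    {"rx":0,"ry":0,"rz":0,"x":0,"y":-0.001,"z":0,"jaw":255},
    {"rx":0,"ry":0,"rz":0,"x":0,"y":0,"z":0,"jaw":255},
  ],
)

```text
t: 7.95
position: [0.5075, -0.085, 0.0231]
eef_rot: [[0.999, -0.053, -0.001], [-0.053, -0.999, 0.0], [-0.001, -0.0, -1.0]]
ft_force: [-5.7, -1.8, -3.7]
finger_gap: 0.0077
grip_force: 30.0
```

Request:
carry_out(
  rows=[
    {"rx":0,"ry":0,"rz":0,"x":0,"y":-0.001,"z":0,"jaw":255},
    {"rx":0,"ry":0,"rz":0,"x":0,"y":0,"z":0,"jaw":255},
  ],
)

```text
t: 8.15
position: [0.5076, -0.0846, 0.0231]
eef_rot: [[0.999, -0.053, -0.001], [-0.053, -0.999, -0.001], [-0.001, 0.001, -1.0]]
ft_force: [-7.0, -8.7, -3.2]
finger_gap: 0.0076
grip_force: 30.0
```

The bracket is touching both the fence and the stop, where the fit put them. I'll set it down and let go.

Request:
carry_out(
  rows=[
    {"rx":0,"ry":0,"rz":0,"x":0,"y":0,"z":0.0008,"jaw":255},
    {"rx":0,"ry":0,"rz":0,"x":0,"y":0,"z":0,"jaw":255},
    {"rx":0,"ry":0,"rz":0,"x":0,"y":0.0005,"z":0,"jaw":220},
    {"rx":0,"ry":0,"rz":0,"x":0,"y":0,"z":0,"jaw":200},
    {"rx":0,"ry":0,"rz":0,"x":0,"y":0,"z":0,"jaw":140},
    {"rx":0,"ry":0,"rz":0,"x":0,"y":0,"z":0,"jaw":120},
    {"rx":0,"ry":0,"rz":0,"x":0,"y":0,"z":0,"jaw":120},
    {"rx":0,"ry":0,"rz":0,"x":0,"y":0,"z":0,"jaw":120},
  ],
)

```text
t: 8.95
position: [0.5083, -0.0846, 0.0224]
eef_rot: [[0.999, -0.053, 0.0], [-0.053, -0.999, -0.0], [0.0, 0.0, -1.0]]
ft_force: [0.7, 0.0, -0.5]
finger_gap: 0.0472
grip_force: 0.0
```

Request:
carry_out(
  rows=[
    {"rx":0,"ry":0,"rz":0,"x":0,"y":0,"z":-0.02,"jaw":120},
    {"rx":0,"ry":0,"rz":0,"x":0,"y":0,"z":-0.04,"jaw":120},
    {"rx":0,"ry":0,"rz":0,"x":0,"y":0,"z":-0.045,"jaw":120},
    {"rx":0,"ry":0,"rz":0,"x":0,"y":0,"z":-0.045,"jaw":120},
    {"rx":0,"ry":0,"rz":0,"x":0,"y":0,"z":-0.04,"jaw":120},
    {"rx":0,"ry":0,"rz":0,"x":0,"y":0,"z":0,"jaw":120},
    {"rx":0,"ry":0,"rz":0,"x":0,"y":0,"z":0,"jaw":120},
  ],
)

```text
t: 9.65
position: [0.5085, -0.0847, 0.2131]
eef_rot: [[0.999, -0.053, 0.002], [-0.053, -0.999, -0.001], [0.002, 0.0, -1.0]]
ft_force: [-0.4, -0.5, -0.4]
finger_gap: 0.0484
grip_force: 0.0
```

Run:
```python
from h import *
a=snap('side','pics/s4.png')[180:330,190:330];b=snap('wrist','pics/w4.png')
cv2.imwrite('pics/c4.png',np.vstack([cv2.resize(a,(560,600))])[:,:,::-1])
A=cv2.resize(a,(430,460),interpolation=cv2.INTER_CUBIC);B=b[0:420:1,:,:];B=cv2.resize(B[:,100:470],(370,420))
o=np.zeros((460,800,3),np.uint8);o[:,:430]=A;o[:420,430:]=B;cv2.imwrite('pics/c4.png',o[:,:,::-1])
```

```text
(no output)
```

View pics/c4.png

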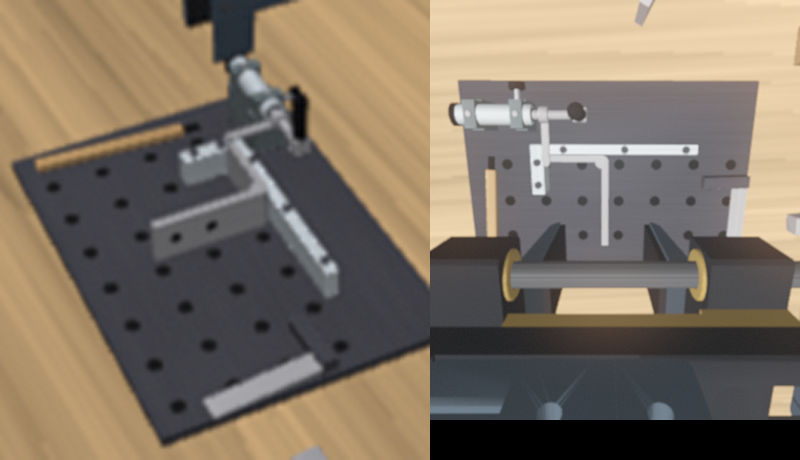

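The bracket is seated: its short leg lies along the fence, its end is at the stop under the pointer, and it is free of the fingers. Now I'll move over the handle.

Request:
carry_out(
  rows=[
    {"rx":0,"ry":0,"rz":0,"x":0.0304,"y":-0.0092,"z":0,"jaw":120},
    {"rx":0,"ry":0,"rz":0,"x":0.0304,"y":-0.0092,"z":0,"jaw":120},
    {"rx":0,"ry":0,"rz":0,"x":0.0304,"y":-0.0092,"z":0,"jaw":120},
    {"rx":0,"ry":0,"rz":0,"x":0,"y":0,"z":0.03,"jaw":120},
    {"rx":0,"ry":0,"rz":0,"x":0,"y":0,"z":0.03,"jaw":120},
    {"rx":0,"ry":0,"rz":0,"x":0,"y":0,"z":0,"jaw":120},
  ],
)

```text
t: 10.35
position: [0.5976, -0.0612, 0.1474]
eef_rot: [[0.999, -0.053, -0.009], [-0.053, -0.999, 0.002], [-0.009, -0.001, -1.0]]
ft_force: [-0.3, 1.2, -0.0]
finger_gap: 0.0483
grip_force: 0.0
```

Run:
```python
from h import *
print(back(load('pics/w4.png'),[(247,112)],.124),proj(load('pics/s4.png'),[(.601,-.062,.124),(.601,-.062,.098)]))
# handle seen in side crop (299,92)-(300,140) -> full
print([(190+299/430*140,180+v/460*150) for v in(92,135)])
```

```text
[[ 0.5990701  -0.06381692  0.124     ]] [[286.73112731 211.15686274]
 [286.65405143 218.41825495]]
[(287.3488372093023, 210.0), (287.3488372093023, 224.02173913043478)]
```

The handle shows within 2 mm of the prediction in both cameras. Now descend and close.

Request:
carry_out(
  rows=[
    {"rx":0,"ry":0,"rz":0,"x":0,"y":0,"z":0.025,"jaw":120},
    {"rx":0,"ry":0,"rz":0,"x":0,"y":0,"z":0.025,"jaw":120},
    {"rx":0,"ry":0,"rz":0,"x":0,"y":0,"z":0.019,"jaw":120},
    {"rx":0,"ry":0,"rz":0,"x":0,"y":0,"z":0,"jaw":160},
    {"rx":0,"ry":0,"rz":0,"x":0,"y":0,"z":0,"jaw":255},
    {"rx":0,"ry":0,"rz":0,"x":0,"y":0,"z":0,"jaw":255},
    {"rx":0,"ry":0,"rz":0,"x":0,"y":0,"z":0,"jaw":255},
    {"rx":0,"ry":0,"rz":0,"x":0,"y":0,"z":0,"jaw":255},
    {"rx":0,"ry":0,"rz":0,"x":0,"y":0,"z":0,"jaw":255},
    {"rx":0,"ry":0,"rz":0,"x":0,"y":0,"z":0,"jaw":255},
  ],
)

```text
t: 11.35
position: [0.6014, -0.0619, 0.0845]
eef_rot: [[0.999, -0.053, 0.002], [-0.053, -0.999, -0.0], [0.002, 0.0, -1.0]]
ft_force: [-0.9, 2.1, 7.4]
finger_gap: 0.015
grip_force: 30.0
```

Request:
carry_out(
  rows=[
    {"rx":0,"ry":0,"rz":0,"x":0,"y":0,"z":-0.0005,"jaw":255},
    {"rx":0,"ry":0,"rz":0,"x":0,"y":0,"z":0,"jaw":255},
  ],
)

```text
t: 11.55
position: [0.6013, -0.0619, 0.0845]
eef_rot: [[0.999, -0.053, 0.001], [-0.053, -0.999, -0.0], [0.001, -0.0, -1.0]]
ft_force: [2.4, 1.3, 5.9]
finger_gap: 0.0154
grip_force: 30.0
```

Request:
carry_out(
  rows=[
    {"rx":0,"ry":0,"rz":0,"x":0,"y":0.004,"z":-0.0005,"jaw":255},
    {"rx":0,"ry":0,"rz":0,"x":0,"y":0.006,"z":0,"jaw":255},
    {"rx":0,"ry":0,"rz":0,"x":0,"y":0.007,"z":0,"jaw":255},
    {"rx":0,"ry":0,"rz":0,"x":0,"y":0.007,"z":0,"jaw":255},
    {"rx":0,"ry":0,"rz":0,"x":0,"y":0.007,"z":0,"jaw":255},
    {"rx":0,"ry":0,"rz":0,"x":0,"y":0.007,"z":0,"jaw":255},
    {"rx":0,"ry":0,"rz":0,"x":0,"y":0.005,"z":0,"jaw":255},
    {"rx":0,"ry":0,"rz":0,"x":0,"y":0.002,"z":0,"jaw":255},
    {"rx":0,"ry":0,"rz":0,"x":0,"y":0,"z":0,"jaw":255},
    {"rx":0,"ry":0,"rz":0,"x":0,"y":0,"z":0,"jaw":255},
  ],
)

```text
t: 12.55
position: [0.5988, -0.1064, 0.0846]
eef_rot: [[0.999, -0.053, 0.001], [-0.053, -0.999, 0.001], [0.001, -0.001, -1.0]]
ft_force: [4.6, 7.2, 0.5]
finger_gap: 0.0149
grip_force: 30.0
```

The TCP travelled 44.6 mm and the spring force of about 7–8 N fits the mark. I'll check the ring and the bracket once.

Run:
```python
from h import *
o=env.get_obs();print(o['position'],o['ft_force'],o['qvel'].round(4) if hasattr(o['qvel'],'round') else o['qvel'])
a=snap('side','pics/s5.png')[190:310,190:310];b=snap('wrist','pics/w5.png')[0:250,60:400];c=snap('scene','pics/c5.png')[150:250,190:330]
o=np.zeros((600,800,3),np.uint8);o[:400,:400]=cv2.resize(a,(400,400),interpolation=cv2.INTER_CUBIC);o[:294,400:]=cv2.resize(b,(400,294));o[300:585,400:]=cv2.resize(c,(400,285),interpolation=cv2.INTER_CUBIC)
cv2.imwrite('pics/f5.png',o[:,:,::-1])
```

```text
[ 0.59882501 -0.10638317  0.0845767 ] [4.55131745 7.21074292 0.46504305] [ 0.0012 -0.0014 -0.002  -0.0004 -0.0006  0.0005]
```

View pics/f5.png

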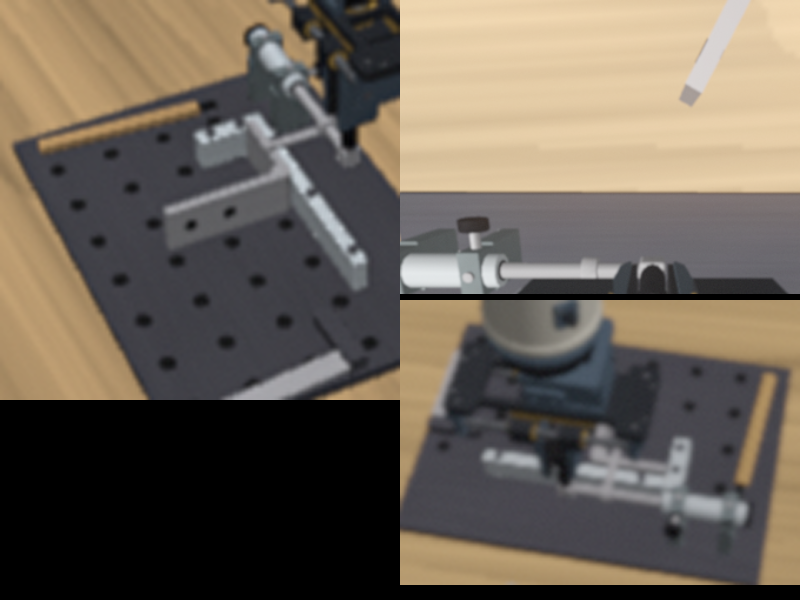

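The bracket is still seated, with the handle in the fingers. The ring should be near (503,270) in the wrist panel, so I'll check the pixel profile there.

Run:
```python
from h import *
im=cv2.imread('pics/w5.png');P=load('pics/w5.png')
for v in(226,229,232):print(v,im[v,138:172].mean(1).astype(int))
c,s=np.cos(-.0538),np.sin(-.0538)
F=lambda x,y,z:(.5044+c*x-s*y,-.0888+s*x+c*y,z)
print(proj(P,[F(.095,.085,.066),F(.095,.083,.071),F(.095,.075,.071),F(.095,.032-.045,.124)]))
```

```text
226 [206 203 189 159 134 111  79 100 142 165 168 168 168 168 166 166 167 167
 167 166 167 167 166 166 166 167 166 165 167 166 166 166 166 166]
229 [218 213 196 160 128  97  94 149 188 196 196 196 195 195 195 194 195 194
 194 194 194 194 194 195 194 194 194 194 195 194 193 194 195 194]
232 [226 221 202 164 128  98  93 148 191 202 202 202 202 202 201 201 202 202
 200 201 202 200 201 201 201 201 201 200 201 201 201 201 201 200]
[[147.41279489 229.02131963]
 [147.24197359 231.12947192]
 [157.92787074 231.14914802]
 [275.78394509 261.31825613]]
```

The dark ring shows, about half out, right at the tube's mouth (u≈144). I'm handing in while holding.

```bash
python3 -c "
from cell import env
print(env.finish_job())"
```

```text
the job is handed in; nothing more can be done
None
```

The job is handed in: the bracket is seated against the fence and the end stop and let go, and the arm is holding the rod about 45 mm out with the ring at the tube's mouth; the hand-in returned no verdict.

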